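# Turn the cut cake to the customers and cover it

## Robot

A 6-joint arm with a two-finger parallel gripper is mounted at the origin on the work surface. World frame = base frame: x ahead of the robot, y to its left, z up, the work surface at z = 0. Lengths are in m, angles in rad, forces in N, time in s.
With the tool pointing down it reaches from about 0.35 to 0.775 m from the base axis. Payload 7.3 kg.
Tool frame: the origin (TCP) lies at the centre of the arm's flange, where the gripper is bolted on; the fingertips stand 178 mm ahead of it and the grasp point (between the pads) lies 159 mm ahead of it; z points along the fingers, y is the line along which they close (so a half turn about z gives the same grasp; the last joint's range is limited). The gripper opens to 92 mm and grips with 3 to 60 N. Pads are 19 mm wide; open, the fingers measure 130 mm over their backs; the gripper's body (75 mm by 190 mm) begins 47 mm behind the grasp point.
Start: joints at [1.112, 0.342, 1.524, -0, 1.275, -0.146], TCP at [0.162, 0.5, 0.405] pointing down, gripper open.
Joint ranges: [-2.53, 2.53], [-0.77, 2.02], [0.04, 2.7], [-1, 4.14], [0.28, 2.66], [-3.11, 3.11]. Speed limits (rad/s): [2.57, 2.57, 3.14, 3.14, 3.14, 3.14].

## Interface

Orientations are given as [roll, pitch, yaw] about the fixed x, y, z axes, in that order (R = Rz(yaw) Ry(pitch) Rx(roll)).
In Python, from cell import telemetry, vision, ticket gives the robot as it stands.
- The arm moves only by the shell command python3 -m crank 'ROWS' [FORCE]. ROWS is JSON, a list of rows, each a list of 5 numbers: the gripper command: -1 is shut, 1 is fully open, values between are in proportion, then the shift along the tool's x, y, z in mm, then the turn about the tool's z in rad. In form: [[fingers, dx, dy, dz, roll], ...]. A call has 1 to 12 rows; each row is the pose to reach, as a shift and turn from the pose commanded when the call began, along the tool's axes at that moment; what a row does not reach only later rows make up. A row lasts 1/12 s, in which the tool goes at most 41.7 mm and 7.16 degrees, less where a joint would pass 70% of its speed; a pose out of reach is approached as far as the arm can. A call with a gripper value outside its range is refused whole. The fingers move at their own pace and stop on an object; FORCE is the grip in N (left out, the last holds). Time passes only in rows, so rows that repeat a pose let the fingers close. It gives the time, the measured TCP pose, the force, the opening and the grip force at its end, in the units of the state.
- telemetry.observe(): the state, without advancing time (a new reading comes with each control period).
- vision.read_camera(name): name is "scene" or "top"; returns (picture, depth): 384x512x3 uint8, red, green, blue; 384x512 float32, m along the optical axis (not along the pixel's ray), 0 where there is no reading.
- vision.get_calibration(name): a dict with "camera_matrix" (3x3 intrinsics, pixels), "rvec" (rotation vector, rad) and "tvec" (3), from world to camera coordinates, as OpenCV has them. Camera axes: x right, y down, z forward; pixel columns grow to the right and rows downward; lengths in m; the calibration is good to about 2 mm. A picture is of the moment at which its call begins. get_calibration takes no time and is no camera call.
- ticket.hand_in(): hands the job in; it is judged then, once.
The state is a dict: "time": time; "qpos": joint angles; "qvel": joint speeds; "joint_efforts": joint torques, N m; "tool_pos": TCP position; "tool_rot": TCP orientation; "contact_force": force on the tool from outside, world axes, zero at the start; "torque": the same for the moment, N m; "opening": finger opening in m; "grip_force": force on a finger pad.
Only numpy, scipy, OpenCV 4.12 (cv2) and the standard library are available. Lean on these libraries where they do the work, as an engineer would, in place of code of your own. Each camera call takes 0.05 s, during which the arm holds its last target. There are 200 camera calls.

## Task

Turn the revolving cake stand by pushing on the rim of its plate until the cut in the cake, where a slice is missing, faces the customers straight across the counter from the robot, and let go of it; then cover the cake with the glass dome, set down gently and fully home in the plate's recess, the cut still facing the customers. Push the stand with no more than 15 N, do not touch the cake, and leave the other things where they are.

Things in the scene. Friction and masses are not known exactly. Their poses are not given: they have to be found in the camera images.
- stand: White foot and pedestal of the revolving cake stand, 176 mm across at the foot, 85 mm high under the plate, fixed on the counter. Origin: centre of the underside, on the spindle axis. Axes as the world's: the customers are on its +x side, straight away from the robot.
- plate: Round white porcelain plate, 280 mm across, on the stand; turns endlessly, needs about 3.5 N along the rim, stops when let go. Origin on the spindle axis at its underside; above it: smooth upright edge from 4 to 15 mm, recess floor (222 mm wide) at 15, margin's top at 21. It runs out of true: turning, its edge goes in and out by up to 3 mm and up and down by up to 2 mm.
- cake: Chocolate layer cake, 160 mm across, 64 mm high (80 mm with the berries), 0.8 kg, standing loose in the middle of the plate and turning with it; one slice of eight (45 degrees) is missing. Origin: centre of its underside, z up; +x points out through the middle of the cut.
- cut (a point): Point at the height of the top of the plate's margin, 120 mm out from the middle of the cake, straight out from the middle of the cut in the cake.
- dome: Clear glass dome, 210 mm across, 115 mm high without its knob, wall 4 mm, about 0.6 kg, standing on the counter. Origin: centre of its open underside. Its foot fits the plate's recess (222 mm wide, 6 mm deep) with 5 mm to spare all round.
- dome_knob (a point): Where to grip the dome's steel knob, an upright round post 28 mm across; the point is on its axis, 23 mm above the dome's top and 15 mm below the knob's top, 138 mm above the dome's origin.
- plates: Bystander: stack of four white dessert plates, 150 mm across, 30 mm high. Origin: centre of the underside.
- tart: Bystander: small fruit tart, 84 mm across, 32 mm high. Origin: centre of the underside.
- server: Bystander: cake server lying flat on the counter, 260 mm long, under 25 mm high. Origin: middle of the underside; its length lies along its x axis.
Mind the look-alikes: they are no part of the job. What is meant by the dome is not yellow, and is the smaller of those in its own colour.

How it is judged:
On the way:
1. the cut faces the customers and the plate stands still, the cake still uncovered and the stand let go (x of cut in the frame of stand above 0 m and y of cut in the frame of stand between -0.014 and 0.014 m and angular speed of plate below 0.03 rad/s and contact force between each of the arm, the fingers and plate below 0.1 N and horizontal distance between dome and stand above 0.15 m), for 0.3 s.
At the end, for the whole second after the job is handed in: The cut faces the customers, cut within 14 mm sideways of the stand's middle (about 7 degrees), plate at rest; the dome sits at rest in the recess: origin within 10 mm of the spindle axis, 96 to 102.2 mm above the counter, tilted under 0.03 rad (x of cut in the frame of stand above 0 m and y of cut in the frame of stand between -0.014 and 0.014 m and angular speed of plate below 0.03 rad/s and z of dome in the frame of stand between 0.096 and 0.1022 m and horizontal distance between dome and stand below 0.01 m and angle between dome's own z axis and vertical below 0.03 rad and linear speed of dome below 0.01 m/s); the robot touches nothing.
It fails at once if the robot or the dome touches the cake (contact force between any of the fingers, the arm, dome and cake above 0.2 N).
It fails at once if the robot pushes the plate with more than 15 N (contact force between any of the fingers, the arm and plate above 15 N).
It fails at once if the dome is set down hard (over 30 N on the plate) (contact force between dome and plate above 30 N).
It fails at once if the plates, tart or cake server is moved by more than 20 mm (distance of any of plates, tart, server from where it was at the start of the episode above 0.02 m).
It also fails if it takes over 72 s, if anything falls off the work surface, if the arm or the gripper's body presses on something with over 40 N, if the wrist force passes 120 N, or if a joint passes its speed limit or range.

## Working session

There is one attempt and no reset: what is moved stays moved. The work goes in short steps, Python scripts to look and compute and a shell command to move; the robot and the scene stay as the last step left them, time stands still between calls to the robot, and variables do not carry over. Pictures are saved under pics/ and viewed, at most 10 in all, crops included, and the job is handed in when it is done.

```bash
ls; mkdir -p pics
cat > h.py <<'E'
import numpy as np, cv2, sys
from cell import telemetry, vision, ticket
def cal(n):
    c=vision.get_calibration(n); K=np.array(c["camera_matrix"],float);R=cv2.Rodrigues(np.array(c["rvec"],float))[0];t=np.array(c["tvec"],float).ravel();return K,R,t
def cloud(n,d):
    K,R,t=cal(n); v,u=np.mgrid[:d.shape[0],:d.shape[1]]
    p=np.stack([(u-K[0,2])/K[0,0]*d,(v-K[1,2])/K[1,1]*d,d],-1)
    return (p-t)@R
def atz(n,u,v,z):
    K,R,t=cal(n); r=R.T@np.linalg.solve(K,[u,v,1.]); o=-R.T@t
    return o+r*(z-o[2])/r[2]
def proj(n,p):
    K,R,t=cal(n); q=K@(R@np.array(p,float)+t); return q[:2]/q[2]
E
python3 - <<'E'
from h import *
for n in("scene","top"):
    im,d=vision.read_camera(n); np.savez(f"pics/{n}0.npz",im=im,d=d)
    cv2.imwrite(f"pics/{n}0.png",cv2.resize(im[...,::-1],(800,600),interpolation=cv2.INTER_CUBIC))
    K,R,t=cal(n); print(n,K.round(1).tolist(),(-R.T@t).round(3),R.round(2).tolist())
s=telemetry.observe(); print(s)
E
```

```text
pics
scene [[414.6, 0.0, 258.9], [0.0, 414.6, 190.4], [0.0, 0.0, 1.0]] [ 1.1   -0.704  1.109] [[0.67, 0.74, -0.0], [0.54, -0.49, -0.68], [-0.5, 0.46, -0.73]]
top [[497.7, 0.0, 259.2], [0.0, 497.7, 191.0], [0.0, 0.0, 1.0]] [ 0.031 -0.056  1.94 ] [[-0.09, -1.0, -0.01], [-0.98, 0.09, -0.2], [0.2, -0.01, -0.98]]
{'time': 0.1, 'qpos': array([ 1.11197034e+00,  3.42653070e-01,  1.52490098e+00, -3.40446219e-05,
        1.27537081e+00, -1.45971991e-01]), 'qvel': array([-0.00119984,  0.00050541, -0.00253092,  0.00073543,  0.00020897,
        0.0006101 ]), 'joint_efforts': array([ 1.20487937e-03, -4.32011032e+01, -2.44695550e+01,  7.18683307e-02,
        5.26807085e-02, -8.07576930e-05]), 'tool_pos': array([0.16150171, 0.49942563, 0.40412144]), 'tool_rot': array([-3.14026988e+00, -1.61564812e-04,  2.82874848e+00]), 'contact_force': array([-0.78869093, -0.14424271, -0.26392088]), 'torque': array([ 0.00814464,  0.04810403, -0.00896595]), 'grip_force': 0.0, 'opening': 0.09204668761113391}
```

View pics/scene0.png

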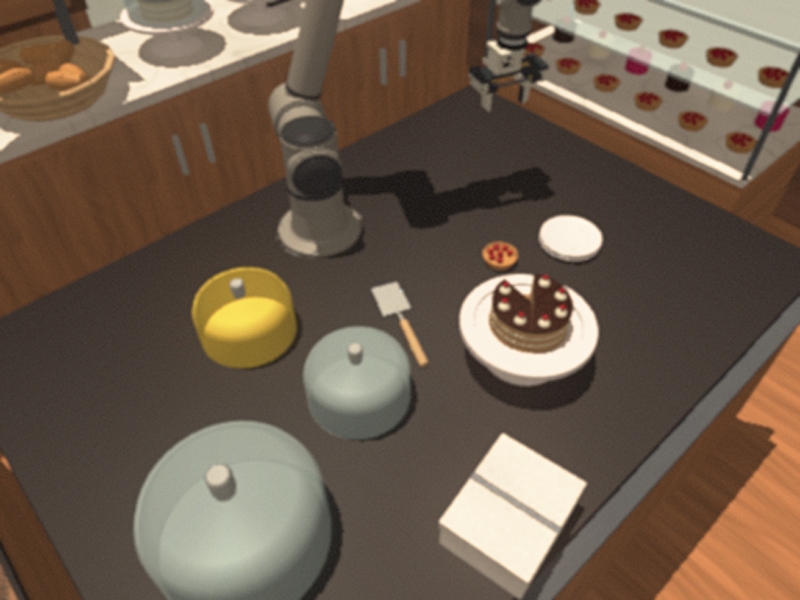

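View pics/top0.png

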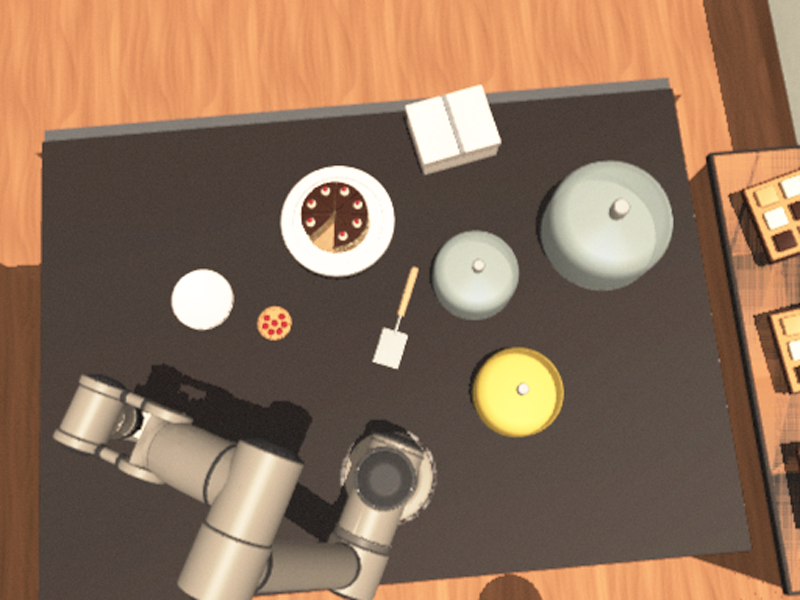

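Candidates for the dome: small grey-green at scene (357,380) / top (475,275); large grey-green at scene (235,510) / top (607,225); yellow at scene (245,315). The small grey-green one fits. The cut points roughly towards the robot (top pixel 325,240).

```bash
cat > m.py <<'E'
from h import *
def look(tag,save=None):
    out={}
    for n in("scene","top"):
        im,d=vision.read_camera(n); out[n]=(im,d,cloud(n,d))
    return out
def plate_fit(o):
    im,d,P=o["top"]; m=(d>0)&(P[...,2]>.085)&(P[...,2]<.125)&(P[...,0]>.4)&(im.min(-1)>150)
    m=cv2.morphologyEx(m.astype(np.uint8),cv2.MORPH_OPEN,np.ones((3,3)))
    n_,l,st,_=cv2.connectedComponentsWithStats(m); k=1+np.argmax(st[1:,4]); c=max(cv2.findContours((l==k).astype(np.uint8),0,1)[0],key=len)[:,0]
    e=cv2.fitEllipse(c); return e, P[l==k][:,2]
E
python3 - <<'E'
from m import *
o=look(0)
e,z=plate_fit(o); print("ellipse",e,"z",np.percentile(z,[5,50,95])); print("centre",atz("top",*e[0],.106))
im,d,P=o["top"]
# knob: highest cluster near small dome
for n,(a,b) in dict(knob_top=(306,169.6)).items(): print(n,atz("top",a,b,.153))
print("knob scene",atz("scene",355/1.5625,347/1.5625,.153))
for n in("scene","top"):
    im,d,P=o[n]; 
    for lo,hi in((.14,.165),(.1,.125)):
        m=(P[...,2]>lo)&(P[...,2]<hi)&(d>0)&(P[...,1]<-.1)&(np.linalg.norm(P[...,:2]-[.45,-.25],axis=-1)<.16); print(n,lo,m.sum(),P[m].mean(0) if m.any() else 0, P[m].min(0) if m.any() else 0,P[m].max(0) if m.any() else 0)
    m=(P[...,2]>.14)&(P[...,2]<.155)&(d>0)&(np.linalg.norm(P[...,:2]-[.55,.06],axis=-1)<.1)
    print("caketop",m.sum(),P[m].min(0),P[m].max(0))
for nm,u,v,z in(("plates",202,298,.03),("tart",274,322,.03),("srv1",415,268,.02),("srv2",388,366,.005),("box",455,130,.1)): print(nm,atz("top",u/1.5625,v/1.5625,z).round(3))
a=cv2.resize(o["top"][0][95:185,175:265,::-1],(540,540),interpolation=cv2.INTER_CUBIC)
cv2.imwrite("pics/crop1.png",a)
b=cv2.resize(o["scene"][0][200:290,185:275,::-1],(540,540),interpolation=cv2.INTER_CUBIC)
cv2.imwrite("pics/crop1.png",cv2.resize(np.hstack([a,b]),(800,400)))
E
```

```text
ellipse ((215.75631713867188, 141.25112915039062), (68.36412811279297, 71.73372650146484), 70.5315170288086) z [0.09421755 0.10383374 0.11288473]
centre [0.62134261 0.07020658 0.106     ]
knob_top [ 0.46707952 -0.25786063  0.153     ]
knob scene [ 0.47108231 -0.25672968  0.153     ]
scene 0.14 70 [ 0.47334231 -0.26163351  0.14996002] [ 0.45732396 -0.27335691  0.14045259] [ 0.48434762 -0.24691239  0.15639385]
scene 0.1 2463 [ 0.48102056 -0.26785155  0.11172575] [ 0.37566261 -0.3583675   0.10001382] [ 0.56966891 -0.16376456  0.12078275]
caketop 56 [ 0.56878849 -0.01016633  0.14047312] [0.63421133 0.12779977 0.15443967]
top 0.14 48 [ 0.46568509 -0.25767656  0.15159689] [ 0.4522044  -0.26982276  0.14153605] [ 0.48246281 -0.24659705  0.16296219]
top 0.1 1890 [ 0.46304078 -0.25658493  0.11282701] [ 0.36698482 -0.35779655  0.10002894] [ 0.56270815 -0.16093752  0.12495811]
caketop 89 [ 0.5412264  -0.00497106  0.14009052] [0.64642784 0.13721588 0.15489199]
plates [0.474 0.428 0.03 ]
tart [0.397 0.251 0.03 ]
srv1 [ 0.506 -0.112  0.02 ]
srv2 [ 0.265 -0.023  0.005]
box [ 0.835 -0.243  0.1  ]
```

View pics/crop1.png

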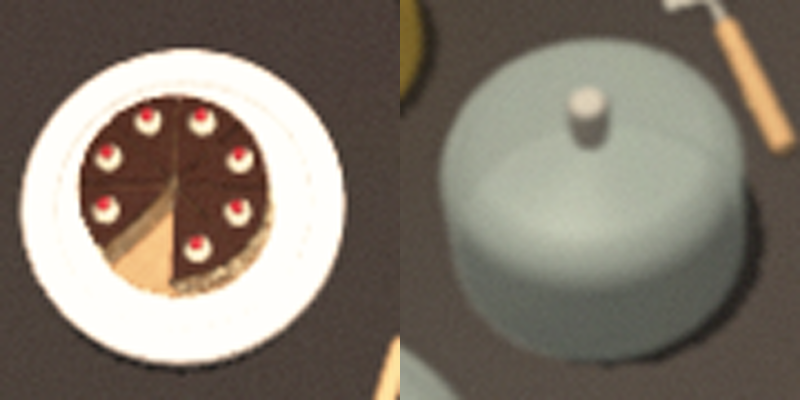

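```bash
cat >> m.py <<'E'
C=np.array([.6213,.0702])
def cutangle(o):
    """berry centroids (red, on cake) -> cake centre & cut direction, both cameras"""
    res={}
    for n in o:
        im,d,P=o[n]; i=im.astype(int)
        m=((i[...,0]>120)&(i[...,0]-i[...,1]>70)&(np.linalg.norm(P[...,:2]-C,axis=-1)<.12)&(P[...,2]>.13)).astype(np.uint8)
        k,l,st,ce=cv2.connectedComponentsWithStats(m)
        pts=[atz(n,*ce[j],.174)[:2] for j in range(1,k) if st[j,4]>=2]
        res[n]=np.array(pts)
    return res
def fit8(p):
    from scipy.optimize import least_squares
    best=None
    for a0 in np.radians(np.arange(0,360,45/2)):
        def f(x):
            a=x[2]+np.radians(45)*np.arange(1,8); q=np.c_[x[0]+x[3]*np.cos(a),x[1]+x[3]*np.sin(a)]
            return np.linalg.norm(p[:,None]-q[None],axis=-1).min(1)
        f2=lambda x:np.r_[f(x),1e-3*(x[3]-.06)]
        r=least_squares(f2,[*C,a0,.06])
        # every one of the 7 must be used
        if best is None or r.cost<best.cost-1e-9: best=r
    x=best.x; a=np.degrees(np.arctan2(p[:,1]-x[1],p[:,0]-x[0])); g=(a-np.degrees(x[2])+22.5)%360//45
    miss=sorted(set(range(8))-set(g.astype(int)))
    return x[:2].round(4),x[3].round(4),[round((np.degrees(x[2])+45*k+180)%360-180,1) for k in miss],round(best.cost**.5*1000,1)
def mv(x,y,z,yaw,ref=None):
    s=telemetry.observe(); p=s["tool_pos"] if ref is None else np.array(ref[:3]); w=s["tool_rot"][2] if ref is None else ref[3]
    D=np.array([x,y,z])-p; c,s_=np.cos(w),np.sin(w)
    dr=-((yaw-w+np.pi)%(2*np.pi)-np.pi)
    return (1000*np.array([D[0]*c+D[1]*s_, D[0]*s_-D[1]*c, -D[2]])).round(1), round(dr,3)
E
python3 - <<'E'
from m import *
o={n:(lambda f:(f["im"],f["d"],cloud(n,f["d"])))(np.load(f"pics/{n}0.npz")) for n in("scene","top")}
r=cutangle(o)
for n in r: print(n,len(r[n]),fit8(r[n]) if len(r[n])>4 else r[n])
print(mv(.541,-.102,.405,np.radians(245)))
E
```

```text
scene 7 (array([0.6202, 0.078 ]), np.float64(0.0599), [np.float64(151.8)], np.float64(1.8))
top 7 (array([0.6265, 0.0738]), np.float64(0.0603), [np.float64(151.5)], np.float64(1.9))
(array([-546.2, -455.5,   -0.7]), np.float64(-1.447))
```

```bash
python3 -m crank '[[-1,-30,-25,0,-0.1],[-1,-60,-50,0,-0.2],[-1,-90,-75,0,-0.3],[-1,-120,-100,0,-0.4],[-1,-150,-125,0,-0.5],[-1,-180,-150,0,-0.6],[-1,-210,-175,0,-0.7],[-1,-240,-200,0,-0.8],[-1,-270,-225,0,-0.9],[-1,-300,-250,0,-1.0],[-1,-330,-275,0,-1.1],[-1,-360,-300,0,-1.2]]' 5
python3 - <<'E'
from m import *
print(mv(.541,-.102,.258,np.radians(245)))
o=look(0); e,z=plate_fit(o)
im,d,P=o["scene"]; m=((d>0)&(P[...,2]>.08)&(P[...,2]<.125)&(np.linalg.norm(P[...,:2]-C,axis=-1)<.17)&(im.min(-1)>130)).astype(np.uint8)
m=cv2.morphologyEx(m,cv2.MORPH_OPEN,np.ones((3,3)));c=max(cv2.findContours(m,0,1)[0],key=len)[:,0]
from scipy.optimize import least_squares
for n,cc in(("scene",c),("top",None)):
    if cc is None:
        im,d,P=o["top"]; m=((d>0)&(P[...,2]>.08)&(P[...,2]<.125)&(np.linalg.norm(P[...,:2]-C,axis=-1)<.17)&(im.min(-1)>130)).astype(np.uint8); cc=max(cv2.findContours(m,0,1)[0],key=len)[:,0]
    q=np.array([atz(n,*u,.103)[:2] for u in cv2.convexHull(cc)[:,0]]); r=least_squares(lambda x:np.linalg.norm(q-x[:2],axis=1)-x[2],[*C,.14],loss="soft_l1",f_scale=.002); print(n,r.x.round(4),round(r.cost**.5*1e3,2))
print(e)
E
```

```text
time: 1.2
tool_pos: [0.3975, 0.1258, 0.4048]
tool_rot: [-3.142, 0.0, -2.267]
contact_force: [0.8, 0.7, 0.7]
opening: 0.0161
grip_force: 0.0
(array([  82.7, -256.2,  146.8]), np.float64(-0.26))
scene [0.6264 0.068  0.1392] 5.69
top [0.6239 0.0694 0.1395] 1.51
((216.70376586914062, 139.35330200195312), (60.562835693359375, 67.17000579833984), 101.52191162109375)
```

```bash
sed -i 's/^C=.*/C=np.array([.624,.070])/' m.py
python3 - <<'E'
from m import *
print(mv(.550,-.0886,.258,np.radians(245),(.3975,.1258,.4048,-2.267)))
E
```

```text
(array([  66.7, -254.5,  146.8]), np.float64(-0.26))
```

```bash
python3 -m crank '[[-1,10,-35,0,-0.05],[-1,20,-75,0,-0.1],[-1,30,-115,0,-0.15],[-1,40,-155,0,-0.2],[-1,50,-195,0,-0.26],[-1,60,-230,0,-0.26],[-1,67,-254,20,-0.26],[-1,67,-254,60,-0.26],[-1,67,-254,100,-0.26],[-1,67,-254,130,-0.26],[-1,67,-254,147,-0.26],[-1,67,-254,147,-0.26]]'
```

```text
time: 2.3
tool_pos: [0.5465, -0.0866, 0.2534]
tool_rot: [3.133, -0.001, -2.013]
contact_force: [-0.1, -0.1, -0.5]
opening: 0.0004
grip_force: 0.0
```

```bash
python3 -m crank '[[-1,-5,0,0,0],[-1,-10,0,0,0],[-1,-14,0,0,0],[-1,-18,0,0,0],[-1,-18,0,0,0]]'
```

```text
time: 2.72
tool_pos: [0.5562, -0.0704, 0.259]
tool_rot: [-3.139, 0.001, -2.011]
contact_force: [0.3, 0.9, 0.8]
opening: 0.0006
grip_force: 0.0
```

```bash
python3 -m crank '[[-1,-2,0,0,0],[-1,-4,0,0,0],[-1,-4,0,0,0]]'
```

```text
time: 2.97
tool_pos: [0.5574, -0.0675, 0.2579]
tool_rot: [-3.141, 0.0, -2.012]
contact_force: [0.4, -0.7, -0.6]
opening: 0.0008
grip_force: 0.0
```

```bash
python3 -m crank '[[-1,-2,0,0,0],[-1,-2,0,0,0],[-1,-2,0,0,0]]'
```

```text
time: 3.22
tool_pos: [0.5582, -0.066, 0.2577]
tool_rot: [3.141, 0.0, -2.012]
contact_force: [0.5, -0.1, -0.1]
opening: 0.0002
grip_force: 0.0
```

```bash
for i in 1 2; do :; done; python3 -m crank '[[-1,-1,0,0,0],[-1,-1,0,0,0],[-1,-1,0,0,0]]'
```

```text
time: 3.47
tool_pos: [0.5585, -0.0653, 0.2577]
tool_rot: [3.141, -0.0, -2.012]
contact_force: [-1.7, -0.8, 0.4]
opening: 0.0008
grip_force: 0.8
```

```bash
python3 -m crank '[[-1,-1,0,0,0],[-1,-1,0,0,0],[-1,-1,0,0,0]]'
```

```text
time: 3.72
tool_pos: [0.5587, -0.0649, 0.2577]
tool_rot: [3.141, -0.002, -2.012]
contact_force: [-2.6, -4.9, 0.5]
opening: 0.0005
grip_force: 3.0
```

```bash
python3 -m crank '[[-1,-1,0,0,0],[-1,-1,0,0,0],[-1,-1,0,0,0]]'
```

```text
time: 3.97
tool_pos: [0.5589, -0.0647, 0.2577]
tool_rot: [3.141, -0.003, -2.012]
contact_force: [-4.4, -9.6, 1.5]
opening: 0.0006
grip_force: 5.1
```

```bash
python3 -m crank '[[-1,0,2.6,0,0.017],[-1,-0.1,5.2,0,0.035],[-1,-0.4,10.3,0,0.07],[-1,-0.8,15.5,0,0.105],[-1,-1.4,20.6,0,0.14],[-1,-2.2,25.7,0,0.175]]'; python3 -c "
from m import *
s=telemetry.observe();p=s['tool_pos'][:2]-C;print(np.linalg.norm(p),np.degrees(np.arctan2(p[1],p[0]))%360,np.degrees(s['tool_rot'][2])%360)
w=s['tool_rot'][2];f=s['contact_force'];print(f[0]*np.cos(w)+f[1]*np.sin(w),f[0]*np.sin(w)-f[1]*np.cos(w))"
```

```text
time: 4.47
tool_pos: [0.5368, -0.0518, 0.2577]
tool_rot: [-3.14, -0.003, -2.189]
contact_force: [-2.9, -10.4, -0.5]
opening: 0.0005
grip_force: 4.9
0.14980842899489075 234.39046990987964 234.5745137406611
10.14652878793222 -3.672949082677904
```

```bash
cat > st.py <<'E'
from m import *
s=telemetry.observe();p=s['tool_pos'][:2]-C;w=s['tool_rot'][2];f=s['contact_force']
print(s['time'],'r',np.linalg.norm(p).round(4),'th',(np.degrees(np.arctan2(p[1],p[0]))%360).round(2),'yaw',(np.degrees(w)%360).round(2),'Frad',(f[0]*np.cos(w)+f[1]*np.sin(w)).round(1),'Ftan',(f[0]*np.sin(w)-f[1]*np.cos(w)).round(1))
E
python3 -m crank '[[-1,-0.1,5.2,0,0.035],[-1,-0.4,10.3,0,0.07],[-1,-0.8,15.5,0,0.105],[-1,-1.4,20.6,0,0.14],[-1,-2.2,25.7,0,0.175],[-1,-3.2,30.8,0,0.209]]' >/dev/null; python3 st.py
```

```text
4.9667 r 0.15 th 222.33 yaw 222.61 Frad 9.3 Ftan -5.2
```

```bash
python3 -m crank '[[-1,-0.1,5.2,0,0.035],[-1,-0.4,10.3,0,0.07],[-1,-0.8,15.5,0,0.105],[-1,-1.4,20.6,0,0.14],[-1,-2.2,25.7,0,0.175],[-1,-3.2,30.8,0,0.209]]' >/dev/null; python3 st.py
```

```text
5.4667 r 0.1503 th 210.3 yaw 210.64 Frad 8.5 Ftan -3.9
```

```bash
python3 -m crank '[[-1,-0.2,5.2,0,0.035],[-1,-0.5,10.3,0,0.07],[-1,-1.0,15.5,0,0.105],[-1,-1.7,20.6,0,0.14],[-1,-2.5,25.7,0,0.175],[-1,-3.5,30.8,0,0.209],[-1,-4.7,35.8,0,0.244],[-1,-6.1,40.8,0,0.279],[-1,-7.7,45.7,0,0.314]]' >/dev/null; python3 st.py
```

```text
6.2167 r 0.1507 th 192.32 yaw 192.66 Frad 10.6 Ftan -3.7
```

```bash
python3 -m crank '[[-1,-0.2,5.2,0,0.035],[-1,-0.5,10.3,0,0.07],[-1,-1.0,15.5,0,0.105],[-1,-1.7,20.6,0,0.14],[-1,-2.5,25.7,0,0.175],[-1,-3.5,30.8,0,0.209],[-1,-4.7,35.8,0,0.244],[-1,-6.1,40.8,0,0.279],[-1,-7.7,45.7,0,0.314]]' >/dev/null; python3 st.py
```

```text
6.9667 r 0.151 th 174.47 yaw 174.66 Frad 11.8 Ftan -3.5
```

```bash
python3 -m crank '[[-1,0.1,5.2,0,0.035],[-1,-0.1,10.3,0,0.07],[-1,-0.5,15.5,0,0.105],[-1,-1.1,20.6,0,0.14],[-1,-1.8,25.7,0,0.175],[-1,-2.8,30.8,0,0.209],[-1,-4.0,35.8,0,0.244],[-1,-5.3,40.8,0,0.279],[-1,-6.8,45.7,0,0.314]]' >/dev/null; python3 st.py
```

```text
7.7167 r 0.1518 th 156.77 yaw 156.66 Frad 11.4 Ftan -4.3
```

```bash
python3 -m crank '[[-1,0,5.2,0,0.035],[-1,-0.3,10.3,0,0.07],[-1,-0.7,15.5,0,0.105],[-1,-1.3,20.6,0,0.14],[-1,-2.1,25.7,0,0.175],[-1,-3.1,30.8,0,0.209],[-1,-4.3,35.8,0,0.244],[-1,-5.6,40.8,0,0.279],[-1,-7.1,45.7,0,0.314]]' >/dev/null; python3 st.py
```

```text
8.4667 r 0.1523 th 139.05 yaw 138.67 Frad 14.1 Ftan -3.8
```

```bash
python3 -m crank '[[-1,1.0,2.6,0,0.017],[-1,1.2,5.2,0,0.035],[-1,1.0,10.3,0,0.07],[-1,0.7,15.5,0,0.105],[-1,0.1,20.6,0,0.14],[-1,-0.6,25.7,0,0.175]]' >/dev/null; python3 st.py
```

```text
8.9667 r 0.1531 th 129.25 yaw 128.64 Frad 8.7 Ftan -4.1
```

Run:
```python
from m import *
o=look(0);r=cutangle(o)
for n in r: print(n,len(r[n]),fit8(r[n]) if len(r[n])>4 else r[n])
```

```text
scene 7 (array([0.6218, 0.0777]), np.float64(0.0602), [np.float64(36.9)], np.float64(1.4))
top 7 (array([0.6274, 0.0732]), np.float64(0.0602), [np.float64(36.4)], np.float64(1.3))
```

```bash
python3 -m crank '[[-1,0,5.2,0,0.035],[-1,-0.2,10.3,0,0.07],[-1,-0.6,15.5,0,0.105],[-1,-1.1,20.6,0,0.14],[-1,-1.8,25.7,0,0.175],[-1,-2.7,30.8,0,0.209],[-1,-3.8,35.8,0,0.244],[-1,-5.1,40.8,0,0.279],[-1,-6.6,45.7,0,0.314]]' >/dev/null; python3 st.py
```

```text
9.8167 r 0.1536 th 111.7 yaw 110.67 Frad 9.7 Ftan -3.3
```

```bash
python3 -m crank '[[-1,0,5.2,0,0.035],[-1,-0.2,10.3,0,0.07],[-1,-0.6,15.5,0,0.105],[-1,-1.1,20.6,0,0.14],[-1,-1.8,25.7,0,0.175],[-1,-2.7,30.8,0,0.209],[-1,-3.8,35.8,0,0.244],[-1,-3.8,35.8,0,0.244]]' >/dev/null; python3 st.py;  python3 - <<'E'
from m import *
o=look(0);r=cutangle(o)
for n in r: print(n,len(r[n]),fit8(r[n]) if len(r[n])>4 else r[n])
E
```

```text
10.4833 r 0.1537 th 97.81 yaw 96.69 Frad 9.4 Ftan 0.2
scene 7 (array([0.6216, 0.0775]), np.float64(0.0607), [np.float64(5.6)], np.float64(1.0))
top 7 (array([0.6274, 0.0725]), np.float64(0.0602), [np.float64(5.1)], np.float64(1.5))
```

```bash
python3 -m crank '[[-1,0,3,0,0.02],[-1,-0.1,6,0,0.04],[-1,-0.3,9,0,0.06],[-1,-0.5,12,0,0.08],[-1,-0.7,14,0,0.093],[-1,-0.7,14,0,0.093],[-1,2,14,0,0.093],[-1,6,14,0,0.093],[-1,25,14,0,0.093],[-1,50,14,0,0.093]]'
python3 - <<'E'
from m import *
o=look(0);r=cutangle(o)
for n in r: print(n,len(r[n]),fit8(r[n]) if len(r[n])>4 else r[n])
from scipy.optimize import least_squares
im,d,P=o["top"]; m=((d>0)&(P[...,2]>.08)&(P[...,2]<.125)&(np.linalg.norm(P[...,:2]-C,axis=-1)<.17)&(im.min(-1)>130)).astype(np.uint8); cc=max(cv2.findContours(m,0,1)[0],key=len)[:,0]
q=np.array([atz("top",*u,.103)[:2] for u in cv2.convexHull(cc)[:,0]]); x=least_squares(lambda x:np.linalg.norm(q-x[:2],axis=1)-x[2],[*C,.14],loss="soft_l1",f_scale=.002); print(x.x.round(4))
cv2.imwrite("pics/turn.png",cv2.resize(o["top"][0][80:220,150:350,::-1],(800,560),interpolation=cv2.INTER_CUBIC))
# spindle from no-slip contact arc
A=np.array([(.5589,-.0647),(.5368,-.0518)]+[(C[0]+r*np.cos(np.radians(t)),C[1]+r*np.sin(np.radians(t))) for r,t in((.15,222.33),(.1503,210.3),(.1507,192.32),(.151,174.47),(.1518,156.77),(.1523,139.05),(.1531,129.25),(.1536,111.7),(.1537,97.81))])
y=least_squares(lambda x:np.linalg.norm(A-x[:2],axis=1)-x[2],[*C,.15]); print("spindle",y.x.round(4),(y.fun*1e3).round(1))
E
```

```text
time: 11.42
tool_pos: [0.612, 0.2704, 0.2579]
tool_rot: [3.141, 0.0, 1.593]
contact_force: [0.2, 0.0, -0.7]
opening: 0.0004
grip_force: 0.0
scene 7 (array([0.6215, 0.0773]), np.float64(0.0605), [np.float64(0.0)], np.float64(1.3))
top 7 (array([0.6275, 0.073 ]), np.float64(0.0602), [np.float64(-0.1)], np.float64(1.4))
[0.6191 0.0734 0.1393]
spindle [0.6249 0.072  0.152 ] [-0.2  0.   0.1  0.2  0.1 -0.2 -0.1 -0.2  0.2  0.2 -0.1]
```

View pics/turn.png

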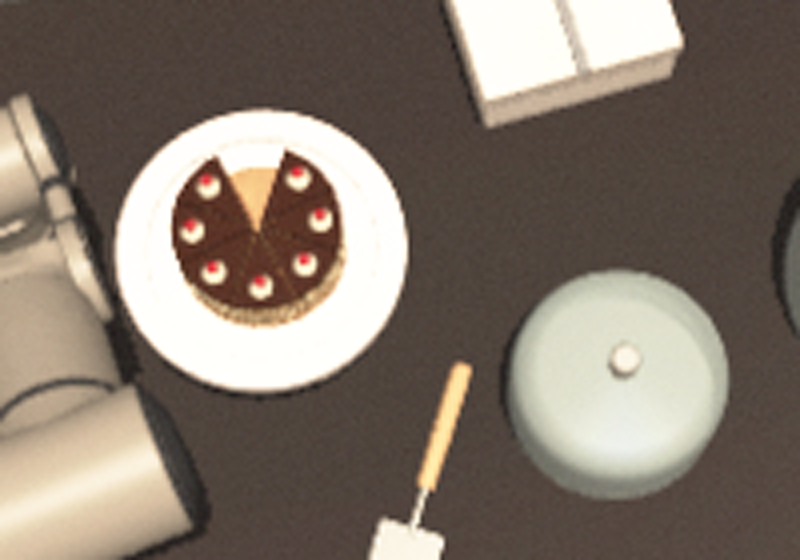

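The cut faces +x (0° in both cameras, apex at crop pixel 258,235) and the stand is free. Next I check the room around the knob.

Run:
```python
from m import *
from scipy.optimize import least_squares
o=look(0)
for n in o:
    im,d,P=o[n]
    m=(d>0)&(P[...,2]>.17)&(P[...,1]<-.2)&(P[...,0]>.2)&(P[...,0]<.9); q=P[m]; dd=np.linalg.norm(q[:,:2]-[.469,-.257],axis=1)
    print(n,"big z>.17:",m.sum(),q.min(0).round(3),q.max(0).round(3),"nearest to knob",np.percentile(dd,[0,1,5]).round(3))
    # small dome top shoulder / knob
    m=(d>0)&(P[...,2]>.138)&(np.linalg.norm(P[...,:2]-[.469,-.257],axis=-1)<.03); print("knob",P[m].mean(0).round(4),((P[m].min(0)+P[m].max(0))/2).round(4))
# knob end face centroid in top image by brightness
im,d,P=o["top"]; u0,v0=proj("top",[.469,-.257,.153]).round().astype(int); g=im[v0-9:v0+10,u0-9:u0+10].astype(int); 
w=(g[...,0]-g[...,2]+0>-2)&(g[...,0]>150); ys,xs=np.nonzero(w); print(w.sum(),xs.mean()+u0-9,ys.mean()+v0-9,atz("top",xs.mean()+u0-9,ys.mean()+v0-9,.15))
print(mv(.470,-.257,.48,1.571))
```

```text
scene big z>.17: 354 [ 0.479 -0.64   0.17 ] [ 0.621 -0.504  0.224] nearest to knob [0.277 0.333 0.337]
knob [ 0.4738 -0.2623  0.1494] [ 0.4721 -0.2597  0.1473]
top big z>.17: 615 [ 0.443 -0.709  0.17 ] [ 0.675 -0.478  0.231] nearest to knob [0.229 0.247 0.264]
knob [ 0.4659 -0.2578  0.1518] [ 0.4667 -0.2586  0.1504]
358 306.0223463687151 168.96927374301677 [ 0.4701993  -0.25854072  0.15      ]
(array([-524.9, -155.3, -222.4]), np.float64(0.026))
```

```bash
python3 -m crank '[[-1,0,0,-40,0],[-1,0,0,-80,0],[-1,0,0,-120,0],[1,0,0,-160,0],[1,-20,-5,-200,0],[1,-55,-15,-222,0],[1,-95,-25,-222,0],[1,-135,-40,-222,0],[1,-175,-50,-222,0],[1,-215,-65,-222,0],[1,-255,-75,-222,0],[1,-295,-90,-222,0]]' && python3 -m crank '[[1,-35,-10,0,0],[1,-75,-20,0,0],[1,-115,-33,0,0],[1,-155,-43,0,0],[1,-190,-53,0,0],[1,-215,-60,0,0],[1,-230,-64,0,0.026],[1,-230,-64,0,0.026],[1,-230,-64,0,0.026]]'; python3 -c "
from m import *
print(mv(.471,-.258,.298,1.571))"
```

```text
time: 12.62
tool_pos: [0.5295, -0.0239, 0.4799]
tool_rot: [3.141, 0.001, 1.595]
contact_force: [1.1, -0.9, -0.2]
opening: 0.0556
grip_force: 0.0
time: 13.37
tool_pos: [0.4716, -0.2538, 0.4796]
tool_rot: [-3.141, -0.0, 1.567]
contact_force: [0.5, -0.1, 0.3]
opening: 0.0919
grip_force: 0.0
(array([ -4.2,  -0.6, 181.6]), np.float64(-0.004))
```

Descend, close gently (self-centring in x), and read.

```bash
python3 -m crank '[[1,-4,0,40,0],[1,-4,0,80,0],[1,-4,0,115,0],[1,-4,0,140,0],[1,-4,0,160,0],[1,-4,0,175,0],[1,-4,0,181,0],[1,-4,0,181,0],[-1,-4,0,181,0],[-1,-4,0,181,0],[-1,-4,0,181,0],[-1,-4,0,181,0]]' 4 && python3 -m crank '[[-1,0,0,0,0],[-1,0,0,0,0],[-1,0,0,0,0],[-1,0,0,0,0],[-1,0,0,0,0],[-1,0,0,0,0],[-1,0,0,0,0],[-1,0,0,0,0]]'
```

```text
time: 14.37
tool_pos: [0.4725, -0.2568, 0.2997]
tool_rot: [3.14, 0.001, 1.57]
contact_force: [0.2, -0.9, -0.0]
opening: 0.0692
grip_force: 0.0
time: 15.03
tool_pos: [0.4719, -0.2567, 0.2986]
tool_rot: [-3.14, -0.001, 1.57]
contact_force: [-5.4, -0.6, 2.7]
opening: 0.0282
grip_force: 4.0
```

```bash
python3 -m crank '[[1,0,0,0,0],[1,0,0,0,0],[1,0,0,0,0],[1,0,0,0,0],[1,0,0,0,0],[1,0,0,0,0],[1,0,0,0,0.12],[1,0,0,0,0.24],[1,0,0,0,0.36],[1,0,0,0,0.48],[1,0,0,0,0.6],[1,0,0,0,0.72]]' && python3 -m crank '[[1,0,0,0,0.12],[1,0,0,0,0.24],[1,0,0,0,0.36],[1,0,0,0,0.48],[1,0,0,0,0.6],[1,0,0,0,0.72],[1,0,0,0,0.85],[1,0,0,0,0.85],[-1,0,0,0,0.85],[-1,0,0,0,0.85],[-1,0,0,0,0.85],[-1,0,0,0,0.85]]' 4 && python3 -m crank '[[-1,0,0,0,0],[-1,0,0,0,0],[-1,0,0,0,0],[-1,0,0,0,0],[-1,0,0,0,0],[-1,0,0,0,0],[-1,0,0,0,0],[-1,0,0,0,0],[-1,0,0,0,0],[-1,0,0,0,0]]'
```

```text
time: 16.03
tool_pos: [0.4724, -0.2567, 0.2987]
tool_rot: [3.141, -0.0, 0.844]
contact_force: [-0.2, -0.3, 0.6]
opening: 0.0916
grip_force: 0.0
time: 17.03
tool_pos: [0.4724, -0.2567, 0.2987]
tool_rot: [-3.142, -0.0, 0.002]
contact_force: [-0.5, 0.2, -0.5]
opening: 0.0693
grip_force: 0.0
time: 17.87
tool_pos: [0.4724, -0.2569, 0.2988]
tool_rot: [3.141, -0.0, -0.0]
contact_force: [1.1, -2.2, -0.8]
opening: 0.0277
grip_force: 4.0
```

```bash
python3 -m crank '[[-1,0,0,0,0],[-1,0,0,0,0],[-1,0,0,0,0],[-1,0,0,-4,0],[-1,0,0,-15,0],[-1,0,0,-35,0],[-1,0,0,-60,0],[-1,0,0,-90,0],[-1,0,0,-120,0],[-1,0,0,-150,0],[-1,0,0,-180,0],[-1,0,0,-205,0]]' 40 && python3 -m crank '[[-1,0,0,-10,0],[-1,5,-10,-10,0],[-1,13,-30,-10,0],[-1,25,-55,-10,0],[-1,37,-80,-10,0],[-1,48,-105,-10,0],[-1,60,-130,-10,0],[-1,71,-155,-10,0],[-1,80,-175,-10,0],[-1,87,-190,-10,0],[-1,90,-197,-10,0],[-1,90,-197,-10,0]]'
```

```text
time: 18.87
tool_pos: [0.472, -0.256, 0.5049]
tool_rot: [-3.14, 0.001, 0.0]
contact_force: [1.4, -0.7, -6.8]
opening: 0.0272
grip_force: 40.0
time: 19.87
tool_pos: [0.5627, -0.0577, 0.5119]
tool_rot: [-3.14, 0.004, 0.003]
contact_force: [-1.0, -0.1, -7.4]
opening: 0.0271
grip_force: 40.0
```

```bash
python3 -m crank '[[-1,4,-8,0,0],[-1,12,-25,0,0],[-1,22,-48,0,0],[-1,34,-73,0,0],[-1,45,-97,0,0],[-1,54,-116,0,0],[-1,59,-127,0,0],[-1,61,-131,0,0],[-1,61,-131,0,0],[-1,61,-131,0,0],[-1,61,-131,0,0]]'
python3 - <<'E'
from m import *
o=look(0); t=np.hstack([cv2.resize(o["top"][0][80:200,150:282,::-1],(400,364),interpolation=cv2.INTER_CUBIC),cv2.resize(o["scene"][0][120:260,270:424,::-1],(400,364),interpolation=cv2.INTER_CUBIC)])
cv2.imwrite("pics/over.png",t)
E
```

```text
time: 20.78
tool_pos: [0.6231, 0.0699, 0.5138]
tool_rot: [3.141, 0.0, -0.002]
contact_force: [-0.7, -0.1, -7.2]
opening: 0.0272
grip_force: 40.0
```

View pics/over.png

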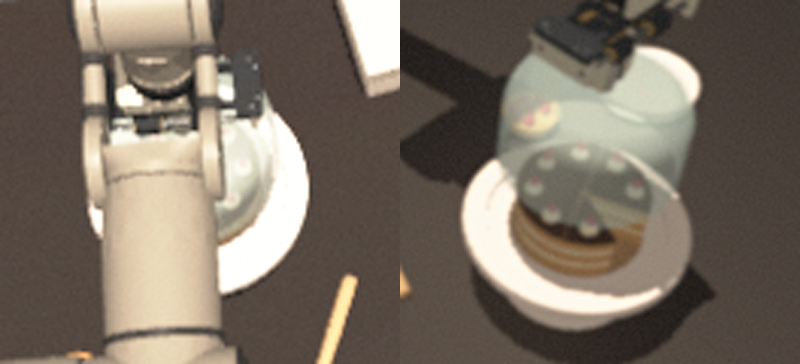

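```bash
python3 -m crank '[[-1,0,-2,5,0],[-1,0,-2,15,0],[-1,0,-2,28,0],[-1,0,-2,42,0],[-1,0,-2,56,0],[-1,0,-2,68,0],[-1,0,-2,78,0],[-1,0,-2,85,0],[-1,0,-2,89,0],[-1,0,-2,91,0],[-1,0,-2,91,0],[-1,0,-2,91,0]]'; python3 -m crank '[[-1,0,0,2,0],[-1,0,0,4,0],[-1,0,0,6,0],[-1,0,0,8,0],[-1,0,0,9,0],[-1,0,0,10,0],[-1,0,0,10,0],[-1,0,0,10,0]]'
```

```text
time: 21.88
tool_pos: [0.6235, 0.0733, 0.4234]
tool_rot: [-3.142, -0.001, 0.0]
contact_force: [0.4, -0.1, -6.1]
opening: 0.0271
grip_force: 40.0
time: 22.55
tool_pos: [0.6234, 0.0733, 0.4127]
tool_rot: [-3.142, 0.0, 0.0]
contact_force: [-0.0, 1.1, -7.2]
opening: 0.0273
grip_force: 40.0
```

```bash
python3 -m crank '[[-1,0,0,1,0],[-1,0,0,2,0],[-1,0,0,3,0],[-1,0,0,4,0],[-1,0,0,5,0],[-1,0,0,6,0],[-1,0,0,6,0]]'; python3 -m crank '[[-1,0,0,1,0],[-1,0,0,2,0],[-1,0,0,2,0]]'
```

```text
time: 23.13
tool_pos: [0.6233, 0.0733, 0.4064]
tool_rot: [-3.142, 0.0, 0.0]
contact_force: [-0.2, -0.4, -7.1]
opening: 0.0273
grip_force: 40.0
time: 23.38
tool_pos: [0.6233, 0.0733, 0.4045]
tool_rot: [-3.142, 0.0, 0.0]
contact_force: [0.8, -0.5, -6.1]
opening: 0.0275
grip_force: 40.0
```

```bash
python3 -m crank '[[-1,0,0,0.5,0],[-1,0,0,1,0],[-1,0,0,1.5,0],[-1,0,0,1.5,0]]'
```

```text
time: 23.72
tool_pos: [0.6233, 0.0733, 0.4031]
tool_rot: [-3.142, 0.0, -0.0]
contact_force: [-0.5, 0.1, -7.6]
opening: 0.0276
grip_force: 40.0
```

```bash
python3 -m crank '[[-1,0,0,0.5,0],[-1,0,0,1,0],[-1,0,0,1,0]]'; python3 -m crank '[[-1,0,0,0.5,0],[-1,0,0,1,0],[-1,0,0,1,0]]'
```

```text
time: 23.97
tool_pos: [0.6234, 0.0733, 0.4021]
tool_rot: [-3.142, 0.0, 0.0]
contact_force: [0.7, -0.1, -7.5]
opening: 0.0272
grip_force: 40.0
time: 24.22
tool_pos: [0.6233, 0.0733, 0.4011]
tool_rot: [-3.142, 0.0, 0.0]
contact_force: [0.3, 0.9, -7.4]
opening: 0.0271
grip_force: 40.0
```

```bash
python3 -m crank '[[-1,0,0,0.5,0],[-1,0,0,1,0],[-1,0,0,1,0]]'
```

```text
time: 24.47
tool_pos: [0.6234, 0.0733, 0.4002]
tool_rot: [-3.142, -0.0, -0.0]
contact_force: [-0.6, 0.5, -6.5]
opening: 0.0273
grip_force: 40.0
```

```bash
python3 -m crank '[[-1,0,0,0.5,0],[-1,0,0,1,0],[-1,0,0,1,0]]'
```

```text
time: 24.72
tool_pos: [0.6235, 0.0732, 0.3998]
tool_rot: [3.142, -0.001, -0.0]
contact_force: [1.1, -0.7, -4.0]
opening: 0.0272
grip_force: 40.0
```

```bash
python3 -m crank '[[-1,0,0,0.3,0],[-1,0,0,0.7,0],[-1,0,0,0.7,0]]'
```

```text
time: 24.97
tool_pos: [0.6237, 0.0731, 0.3995]
tool_rot: [3.141, -0.003, -0.0]
contact_force: [2.4, -1.3, -0.4]
opening: 0.0273
grip_force: 40.0
```

```bash
python3 -m crank '[[-0.3,0,0,0,0],[-0.2,0,0,0,0],[0,0,0,0,0],[0.5,0,0,0,0],[1,0,0,0,0],[1,0,0,0,0],[1,0,0,0,0],[1,0,0,0,0],[1,0,0,-10,0],[1,0,0,-40,0],[1,0,0,-80,0],[1,0,0,-110,0]]'; python3 -m crank '[[1,0,15,0,0],[1,0,50,0,0],[1,-10,90,0,0],[1,-20,130,0,0],[1,-40,170,0,0],[1,-60,210,0,0],[1,-80,250,0,0],[1,-90,285,0,0],[1,-95,300,0,0],[1,-95,300,0,0]]'
python3 - <<'E'
from m import *
o=look(0);r=cutangle(o)
for n in r: print(n,len(r[n]),fit8(r[n]) if len(r[n])>4 else r[n])
for n in o:
    im,d,P=o[n]; m=(d>0)&(P[...,2]>.236)&(P[...,2]<.265)&(np.linalg.norm(P[...,:2]-C,axis=-1)<.05); print(n,m.sum(),P[m].mean(0).round(4),P[m][:,2].max())
t=np.hstack([cv2.resize(o["top"][0][80:200,150:282,::-1],(400,364),interpolation=cv2.INTER_CUBIC),cv2.resize(o["scene"][0][120:260,270:424,::-1],(400,364),interpolation=cv2.INTER_CUBIC)])
cv2.imwrite("pics/fin.png",t)
E
```

```text
time: 25.97
tool_pos: [0.623, 0.0733, 0.512]
tool_rot: [-3.141, -0.002, 0.0]
contact_force: [0.3, 0.5, 1.2]
opening: 0.0914
grip_force: 0.0
time: 26.8
tool_pos: [0.5266, -0.2308, 0.509]
tool_rot: [3.14, 0.0, -0.006]
contact_force: [-0.6, -0.1, -0.2]
opening: 0.0918
grip_force: 0.0
scene 0 []
top 0 []
scene 76 [0.6267 0.0666 0.2489] 0.2554910978441749
top 57 [0.6187 0.0719 0.2491] 0.2603923090591806
```

View pics/fin.png

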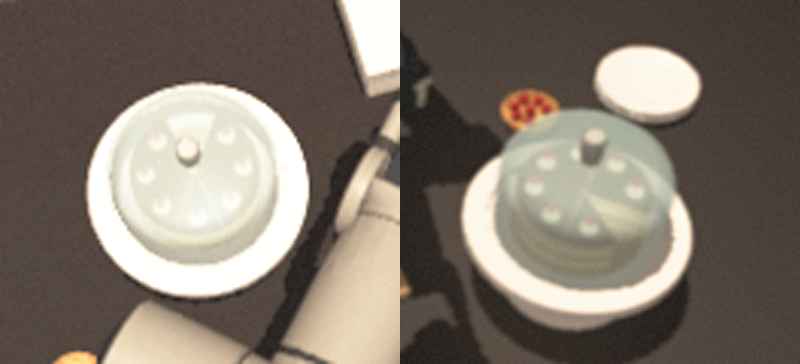

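The dome sits centred in the recess. The berries show through it, with the gap between (158,140) and (226,134) in the crop, so the cut still points straight ahead, within 1° of before.

```bash
python3 -m crank '[[1,0,0,0,0],[1,0,0,0,0],[1,0,0,0,0]]'; python3 -c "
from cell import ticket
print(ticket.hand_in())"
```

```text
time: 27.15
tool_pos: [0.5288, -0.2255, 0.5086]
tool_rot: [-3.141, -0.0, 0.002]
contact_force: [-0.1, -1.3, 0.6]
opening: 0.0921
grip_force: 0.0
the job is handed in; nothing more can be done
None
```

The job is handed in at 27 s: the cut faces the customers (about 0° before covering, unchanged within 1° through the glass), the dome sits in the plate's recess, and the arm is clear; the push on the rim read about 14.6 N at its highest between moves, close to the 15 N limit, and the hand-in returned no verdict.

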